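# Spindle parts to the assembly rack, in reverse order

## Task

The four parts of the planer's spindle stand in a row on the dark strip-down rack, in the order in which they came off. Move all four to the empty pale assembly rack in reverse order, ready for refitting: the part at the left end (robot's view) of the dark rack goes on the right-end peg of the pale rack, the second from the left on the second peg from the right, and so on. Each part must end threaded on its own peg, upright and the same way up as before, seated flat on the board and let go.

Things in the scene. Friction and masses are not known exactly. Their poses are not given: they have to be found in the camera images.
- pulley: V-belt pulley of grey painted iron: round, 60 mm diameter, 30 mm high, with a 10 mm high groove (46 mm diameter) round its middle. Loose, 0.14 to 0.5 kg, with a 28 mm bore right through along z. It starts on its seat, peg up its bore (within 4 mm of centre each way), underside 24 mm above the table. Origin: centre of the underside; z up.
- nut: Big bright steel hexagon nut, 46 mm across flats, 53 mm across corners, 26 mm high. Two flats face along its x axis, which starts within 0.5 rad of the rack's. Loose, 0.14 to 0.5 kg, with a 28 mm bore right through along z. It starts on its seat, peg up its bore (within 4 mm of centre each way), underside 24 mm above the table. Origin: centre of the underside; z up.
- block: Square aluminium cutter block, 46 x 46 mm, 40 mm high, thin dark knife lips on its faces, which look along its x and y axes; x starts within 0.3 rad of the rack's. Loose, 0.14 to 0.5 kg, with a 28 mm bore right through along z. It starts on its seat, peg up its bore (within 4 mm of centre each way), underside 24 mm above the table. Origin: centre of the underside; z up.
- sleeve: Spacer sleeve, a plain round steel tube, 40 mm diameter, 50 mm high, the slimmest and tallest part. Loose, 0.14 to 0.5 kg, with a 28 mm bore right through along z. It starts on its seat, peg up its bore (within 4 mm of centre each way), underside 24 mm above the table. Origin: centre of the underside; z up.
- pulley_seat: Round plate, 66 mm diameter, dark steel, 4 mm thick, fixed on the dark strip-down rack, with a plain fixed peg (10 mm diameter, top 38 mm above the seat's underside) in its middle; the pulley stands on it at the start. Origin: centre of the underside, 20 mm above the table; z up.
- nut_seat: Hexagonal plate, 58 mm across flats, dark steel, 4 mm thick, fixed on the dark strip-down rack, with a plain fixed peg (10 mm diameter, top 38 mm above the seat's underside) in its middle; the nut stands on it at the start. Origin: centre of the underside, 20 mm above the table; z up.
- block_seat: Square plate, 60 x 60 mm, dark steel, 4 mm thick, fixed on the dark strip-down rack, with a plain fixed peg (10 mm diameter, top 38 mm above the seat's underside) in its middle; the cutter block stands on it at the start. Origin: centre of the underside, 20 mm above the table; z up.
- sleeve_seat: Small round plate, 49 mm diameter, dark steel, 4 mm thick, fixed on the dark strip-down rack, with a plain fixed peg (10 mm diameter, top 38 mm above the seat's underside) in its middle; the sleeve stands on it at the start. Origin: centre of the underside, 20 mm above the table; z up.
- strip_rack: Strip-down rack: dark wooden board, 68 (x) x 330 (y) x 20 (z) mm, fixed on the table, carrying the four seats, in varying order, along its y axis at y = +120, +40, -40 and -120 mm, x = 0. Origin: centre of the underside, on the table; +y points to the robot's left (turned at most 0.12 rad). It may be the nearer or the farther rack.
- assembly_rack: Assembly rack: pale wooden board, 68 (x) x 330 (y) x 20 (z) mm, fixed, empty at the start, with four fixed steel pegs (10 mm diameter, bevelled tips 58 mm above the table) along its y axis at y = +120, +40, -40 and -120 mm, x = 0. Seated parts stand on the board, 20 mm above the table. Origin: centre of the underside, on the table; +y points to the robot's left (turned at most 0.12 rad).
There are look-alikes about, which are no part of the job. Leave any orange or yellow look-alike of the block alone. Leave any turquoise look-alike of the nut alone.

How it is judged:
At the end, for the whole second after the job is handed in: Each part stands on the assembly-rack peg that mirrors its starting place (the part whose seat is at y in the strip rack's frame is within 12 mm of -y and of x = 0 in the assembly rack's frame), its underside within 4 mm of the board's top, tilted less than 0.1 rad, at rest (((y of pulley_seat in the frame of strip_rack between 0.1 and 0.14 m and y of pulley in the frame of assembly_rack between -0.132 and -0.108 m) or (y of pulley_seat in the frame of strip_rack between 0.02 and 0.06 m and y of pulley in the frame of assembly_rack between -0.052 and -0.028 m) or (y of pulley_seat in the frame of strip_rack between -0.06 and -0.02 m and y of pulley in the frame of assembly_rack between 0.028 and 0.052 m) or (y of pulley_seat in the frame of strip_rack between -0.14 and -0.1 m and y of pulley in the frame of assembly_rack between 0.108 and 0.132 m)) and x of pulley in the frame of assembly_rack between -0.012 and 0.012 m and z of pulley in the frame of assembly_rack between 0.016 and 0.024 m and angle between each of pulley, nut, block, sleeve's own z axis and vertical below 0.1 rad and linear speed of each of pulley, nut, block, sleeve below 0.02 m/s and angular speed of each of pulley, nut, block, sleeve below 0.2 rad/s and ((y of nut_seat in the frame of strip_rack between 0.1 and 0.14 m and y of nut in the frame of assembly_rack between -0.132 and -0.108 m) or (y of nut_seat in the frame of strip_rack between 0.02 and 0.06 m and y of nut in the frame of assembly_rack between -0.052 and -0.028 m) or (y of nut_seat in the frame of strip_rack between -0.06 and -0.02 m and y of nut in the frame of assembly_rack between 0.028 and 0.052 m) or (y of nut_seat in the frame of strip_rack between -0.14 and -0.1 m and y of nut in the frame of assembly_rack between 0.108 and 0.132 m)) and x of nut in the frame of assembly_rack between -0.012 and 0.012 m and z of nut in the frame of assembly_rack between 0.016 and 0.024 m and ((y of block_seat in the frame of strip_rack between 0.1 and 0.14 m and y of block in the frame of assembly_rack between -0.132 and -0.108 m) or (y of block_seat in the frame of strip_rack between 0.02 and 0.06 m and y of block in the frame of assembly_rack between -0.052 and -0.028 m) or (y of block_seat in the frame of strip_rack between -0.06 and -0.02 m and y of block in the frame of assembly_rack between 0.028 and 0.052 m) or (y of block_seat in the frame of strip_rack between -0.14 and -0.1 m and y of block in the frame of assembly_rack between 0.108 and 0.132 m)) and x of block in the frame of assembly_rack between -0.012 and 0.012 m and z of block in the frame of assembly_rack between 0.016 and 0.024 m and ((y of sleeve_seat in the frame of strip_rack between 0.1 and 0.14 m and y of sleeve in the frame of assembly_rack between -0.132 and -0.108 m) or (y of sleeve_seat in the frame of strip_rack between 0.02 and 0.06 m and y of sleeve in the frame of assembly_rack between -0.052 and -0.028 m) or (y of sleeve_seat in the frame of strip_rack between -0.06 and -0.02 m and y of sleeve in the frame of assembly_rack between 0.028 and 0.052 m) or (y of sleeve_seat in the frame of strip_rack between -0.14 and -0.1 m and y of sleeve in the frame of assembly_rack between 0.108 and 0.132 m)) and x of sleeve in the frame of assembly_rack between -0.012 and 0.012 m and z of sleeve in the frame of assembly_rack between 0.016 and 0.024 m); the robot touches nothing.
It also fails if it takes over 88 s, if anything falls off the work surface, if the arm or the gripper's body presses on something with over 40 N, if the wrist force passes 120 N, or if a joint passes its speed limit or range.

## Robot

A 7-joint arm with a two-finger parallel gripper is mounted at the origin on the work surface. World frame = base frame: x ahead of the robot, y to its left, z up, the work surface at z = 0. Lengths are in m, angles in rad, forces in N, time in s.
With the tool pointing down it reaches from about 0.425 to 1.025 m from the base axis. Payload 3.6 kg.
Tool frame: the origin (TCP) lies on the centre line of the jaws, within the pads' length; the fingertips stand 17 mm ahead of it and the grasp point (between the pads) lies 2 mm behind it; z points along the fingers, y is the line along which they close (so a half turn about z gives the same grasp; the last joint's range is limited). The gripper opens to 85 mm and grips with 20 to 120 N. Pads are 22 mm wide; open, the fingers measure 114 mm over their backs; the gripper's body (76 mm by 85 mm) begins 54 mm behind the grasp point. The pads swing forward as they close: fully open they stand 13 mm farther back than shut.
Start: joints at [-1.327, 0.591, 0.048, 1.609, -0.033, 0.943, -0.034], TCP at [0.24, 0.684, 0.248] pointing down, gripper open.
Joint ranges: [-2.69, 2.69], [-0.47, 2.24], [-1.27, 1.36], [0.19, 2.51], [-1.53, 4.68], [0.08, 2.07], [-3.09, 3.09]. Speed limits (rad/s): [2.57, 2.57, 3.14, 3.14, 3.14, 3.14, 3.14].

## Interface

Orientations are given as a 3x3 rotation matrix whose columns are the frame's x, y, z axes.
In Python, from plant import * gives the robot as it stands.
- The arm moves only by the tool jog_arm, never from a script. Its argument "plan" is a list that holds one entry, the list of rows, each a list of 7 numbers: the shift along the tool's x, y, z normalised to -1 to 1, where 1 is 0.04 m, then the turn, a rotation vector about the tool's x, y, z normalised to -1 to 1, where 1 is 180 degrees, then the finger opening in mm, from 0 to 85.4. In form: [[[dx, dy, dz, rx, ry, rz, jaw], ...]]. A call has 1 to 20 rows; each row shifts and turns the commanded pose from where the row before left it, along the tool's axes as they then stand; what a row does not reach is not made up. A row lasts 1/8 s, in which the tool goes at most 62.5 mm and 10.7 degrees, less where a joint would pass 70% of its speed; a pose out of reach is approached as far as the arm can. A call with a number of a shift or a turn outside -1 to 1 is refused whole. A call with a gripper value outside its range is refused whole. The fingers move at their own pace and stop on an object; "squeeze" is the grip in N (left out, the last holds). Time passes only in rows, so rows that do not move let the fingers close. It gives the time, the measured TCP pose, the force, the opening and the grip force at its end, in the units of the state.
- sense(): the state, without advancing time (a new reading comes with each control period).
- read_camera(name): name is "scene" or "top"; returns (picture, depth): 400x640x3 uint8, red, green, blue; 400x640 float32, m along the optical axis (not along the pixel's ray), 0 where there is no reading.
- calibration(name): a dict with "intrinsics" (3x3 intrinsics, pixels), "k1" (the pictures are not rectified: a ray, as slopes to the right and down, at radius r is drawn at 1 + k1 r^2 times it, then the intrinsics apply), "R" (3x3) and "t" (3): a world point X has camera coordinates R X + t. Camera axes: x right, y down, z forward; pixel columns grow to the right and rows downward; lengths in m; the calibration is good to about 2 mm. A picture is of the moment at which its call begins. calibration takes no time and is no camera call.
- sign_off(): hands the job in; it is judged then, once.
The state is a dict: "t": time; "joint_positions": joint angles; "qvel": joint speeds; "joint_efforts": joint torques, N m; "tool_pos": TCP position; "tcp_rot": TCP orientation; "wrist_force": force on the tool from outside, world axes, zero at the start; "ft_torque": the same for the moment, N m; "opening": finger opening in m; "finger_force": force on a finger pad.
Only numpy, scipy, OpenCV 4.12 (cv2) and the standard library are available. Lean on these libraries where they do the work, as an engineer would, in place of code of your own. Each camera call takes 0.05 s, during which the arm holds its last target. There are 200 camera calls.

## Working session

There is one attempt and no reset: what is moved stays moved. The work goes in short steps, Python scripts to look and compute and a tool call to move; the robot and the scene stay as the last step left them, time stands still between calls to the robot, and variables do not carry over. Pictures are saved under pics/ and viewed, at most 14 in all, crops included, and the job is handed in when it is done.

Besides the shell and the picture viewer there is one more tool, called after ">>>" as name(argument=value, ...), one argument or row to a line, values as JSON. jog_arm: Moves the arm, as the interface text tells. Scaled input: -1 to 1 covers 0.04 m each way for a shift and 180 degrees each way for a turn. Its arguments: {"type":"object","properties":{"plan":{"type":"array","items":{"type":"array","items":{"type":"array","items":{"type":"number"}}}},"squeeze":{"type":"number"}},"required":["plan"]}

```bash
mkdir -p pics
python3 - <<'E'
from plant import *
import cv2,numpy as np
s=sense();print(s)
for n in("scene","top"):
    p,d=read_camera(n);cv2.imwrite(f"pics/{n}0.png",p[:,:,::-1]);np.savez(f"{n}0.npz",p=p,d=d);print(n,calibration(n))
E
```

```text
{'t': 0.0, 'joint_positions': array([-1.32648658,  0.59211489,  0.04833007,  1.60980673, -0.03332972,
        0.94268461, -0.033679  ]), 'qvel': array([ 0.00031585, -0.00029528, -0.00082723, -0.00213905,  0.00053069,
       -0.00114733,  0.00010346]), 'joint_efforts': array([-8.06675125e-04, -5.48688269e+01,  1.54651970e+00, -1.98118722e+01,
        9.42619314e-03,  8.93014076e-03,  1.10295210e-05]), 'tool_pos': array([0.24002604, 0.6832946 , 0.24715056]), 'tcp_rot': array([[-9.43502538e-01,  3.31364720e-01, -6.19567813e-04],
       [ 3.31365279e-01,  9.43500165e-01, -2.11893875e-03],
       [-1.17579210e-04, -2.20452734e-03, -9.99997563e-01]]), 'wrist_force': array([-0.70357977, -1.15500508, -0.15453223]), 'ft_torque': array([-0.02227311,  0.00371843,  0.07180198]), 'finger_force': 0.0, 'opening': 0.08555243992620615}
scene {'intrinsics': array([[437.71117899,   0.        , 326.10505686],
       [  0.        , 437.71117899, 202.18196423],
       [  0.        ,   0.        ,   1.        ]]), 'k1': -0.1239789287894189, 'R': array([[ 0.74042642,  0.67187966,  0.01861262],
       [ 0.46047798, -0.48689579, -0.74222134],
       [-0.48962102,  0.55813099, -0.6698963 ]]), 't': array([-0.38135964, -0.20573578,  1.14719161])}
top {'intrinsics': array([[375.68985564,   0.        , 323.06524721],
       [  0.        , 375.68985564, 199.48607887],
       [  0.        ,   0.        ,   1.        ]]), 'k1': -0.059248673991003274, 'R': array([[-0.021711  , -0.99904613,  0.0378876 ],
       [-0.99782771,  0.01929576, -0.06298843],
       [ 0.06219727, -0.03917284, -0.99729484]]), 't': array([-0.01363779,  0.52850946,  0.67026899])}
```

View pics/top0.png

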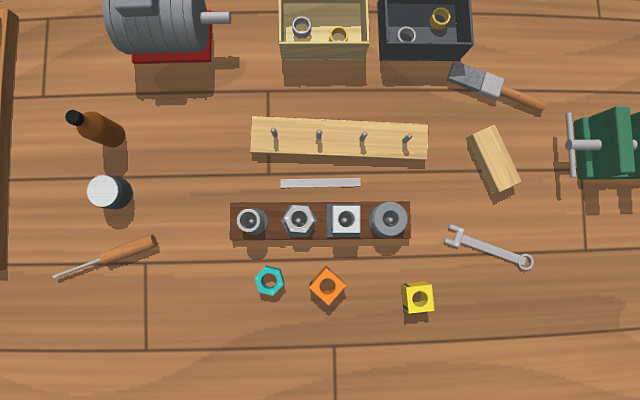

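View pics/scene0.png

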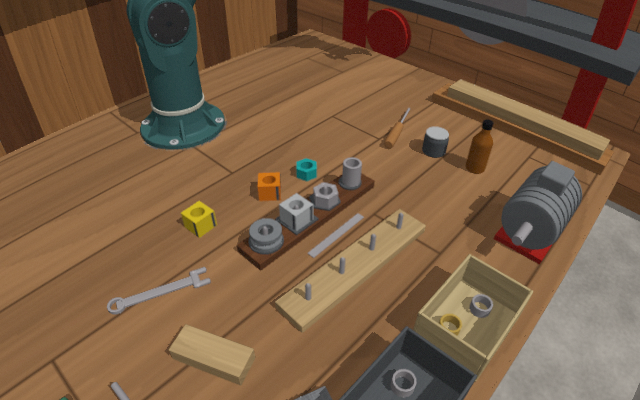

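The top view shows the dark rack (nearer) with, from left to right, sleeve (249,221), nut (299,220), block (346,219) and pulley (390,220). The empty pale rack's pegs are at (274,132), (319,134), (363,137) and (407,139). The look-alikes are turquoise nut (269,280), orange block (327,287) and yellow block (420,298); none of those are on the rack, so the grey parts on the rack are the right ones.

```bash
cat > h.py <<'E'
from plant import *
import cv2,numpy as np
def cam(n):
    c=calibration(n);return c['intrinsics'],c['k1'],c['R'],c['t']
def slopes(n,uv):
    K,k,R,t=cam(n);return cv2.undistortPoints(np.array(uv,float).reshape(-1,1,2),K,np.array([k,0,0,0.]))[:,0]
def plane(n,uv,z):
    K,k,R,t=cam(n);s=slopes(n,uv);d=np.c_[s,np.ones(len(s))]@R;o=-R.T@t
    return o+d*((z-o[2])/d[:,2])[:,None]
def cloud(n,d):
    K,k,R,t=cam(n);v,u=np.mgrid[:400,:640];s=slopes(n,np.c_[u.ravel(),v.ravel()])
    z=d.ravel()[:,None];P=(np.c_[s,np.ones(len(s))]*z-t)@R;P[z[:,0]==0]=np.nan
    return P.reshape(400,640,3)
def proj(n,X):
    K,k,R,t=cam(n);return cv2.projectPoints(np.array(X,float),cv2.Rodrigues(R)[0],t,K,np.array([k,0,0,0.]))[0][:,0]
E
python3 - <<'E'
from h import *
np.set_printoptions(precision=4,suppress=True)
f=np.load("top0.npz");p,d=f['p'],f['d'];P=cloud("top",d)
hsv=cv2.cvtColor(p,cv2.COLOR_RGB2HSV)
def rack(box,zlo,zhi,name):
    x0,y0,x1,y1=box;m=np.zeros((400,640),np.uint8)
    h=P[...,2];m[y0:y1,x0:x1]=((h>zlo)&(h<zhi))[y0:y1,x0:x1]*255
    m=cv2.morphologyEx(m,cv2.MORPH_OPEN,np.ones((3,3)))
    c=max(cv2.findContours(m,0,2)[0],key=cv2.contourArea)
    Q=plane("top",c[:,0],0.02)[:,:2].astype(np.float32)
    r=cv2.minAreaRect(cv2.convexHull(Q));print(name,r, 'z',np.nanmedian(P[m>0][:,2]))
rack((240,108,440,170),.013,.035,'pale')
rack((222,195,420,245),.013,.035,'dark')
# pegs: top points
m=(np.nan_to_num(P[...,2])>.04).astype(np.uint8);m[:108]=0;m[260:]=0;m[:,:225]=0;m[:,440:]=0
n,l,st,ce=cv2.connectedComponentsWithStats(m)
for i in range(1,n):
    if st[i,4]<4: continue
    q=P[l==i];zt=np.percentile(q[:,2],90);t_=np.argwhere(l==i)[:,::-1].astype(np.int32)
    (cx,cy),r=cv2.minEnclosingCircle(t_)
    print(st[i],ce[i],'ztop',zt,'cent',plane("top",[(cx,cy)],zt)[0],'r',r,'med',np.median(q[q[:,2]>zt-.006],axis=0))
E
```

```text
pale ((0.6418581008911133, -0.05756080150604248), (0.3283732235431671, 0.06917616724967957), 86.8041000366211) z 0.019981911363964384
dark ((0.4898875653743744, -0.019078582525253296), (0.3279915750026703, 0.0670902281999588), 88.87691497802734) z 0.020861211469998954
[271 128   6   7  34] [273.6176 130.8824] ztop 0.058200683501373106 cent [0.6463 0.0606 0.0582] r 3.3542017936706543 med [0.6484 0.0615 0.0566]
[317 130   5   7  32] [319.0625 132.9062] ztop 0.05820216770879281 cent [ 0.6416 -0.0192  0.0582] r 3.3542017936706543 med [ 0.6435 -0.0184  0.0563]
[360 132   7   7  35] [362.9429 134.8   ] ztop 0.05745469691213021 cent [ 0.6374 -0.0953  0.0575] r 3.6056511402130127 med [ 0.6395 -0.0959  0.0556]
[404 134   8   7  39] [407.641  136.7949] ztop 0.05813397615550745 cent [ 0.6338 -0.1741  0.0581] r 3.8079864978790283 med [ 0.6353 -0.1768  0.0554]
[374 202  33  34 734] [389.97   218.4714] ztop 0.05550987587169613 cent [ 0.4905 -0.1377  0.0555] r 17.156099319458008 med [ 0.4901 -0.1394  0.0541]
[284 205  31  28 415] [299.0699 218.3301] ztop 0.051534312691025146 cent [0.4943 0.019  0.0
[... 220 characters left out ...]
33] [249.0601 220.1111] ztop 0.0748235949091396 cent [0.4924 0.1009 0.0748] r 12.9848051071167 med [0.4925 0.1031 0.0736]
[386 217   7   6  36] [389.     219.6389] ztop 0.05746024955646735 cent [ 0.4887 -0.1363  0.0575] r 3.3542017936706543 med [ 0.4879 -0.1374  0.0556]
[249 218   7   6  35] [252.0857 220.6857] ztop 0.05838523322269921 cent [0.492  0.0991 0.0584] r 3.3542017936706543 med [0.4912 0.0996 0.0558]
[296 218   6   6  28] [298.5    220.2143] ztop 0.058269305262357185 cent [0.4908 0.0199 0.0583] r 2.795184850692749 med [0.4912 0.0208 0.056 ]
[342 218   6   5  26] [344.5 220. ] ztop 0.058631231446908946 cent [ 0.4895 -0.0589  0.0586] r 2.6926822662353516 med [ 0.4895 -0.0597  0.0563]
```

Run:
```python
import cv2
a=cv2.imread("pics/top0.png")[190:250,225:425];b=cv2.imread("pics/top0.png")[110:170,245:445]
cv2.imwrite("pics/c1.png",cv2.resize(cv2.vconcat([b,a]),None,fx=4,fy=4,interpolation=2))
```

```text
(no output)
```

View pics/c1.png

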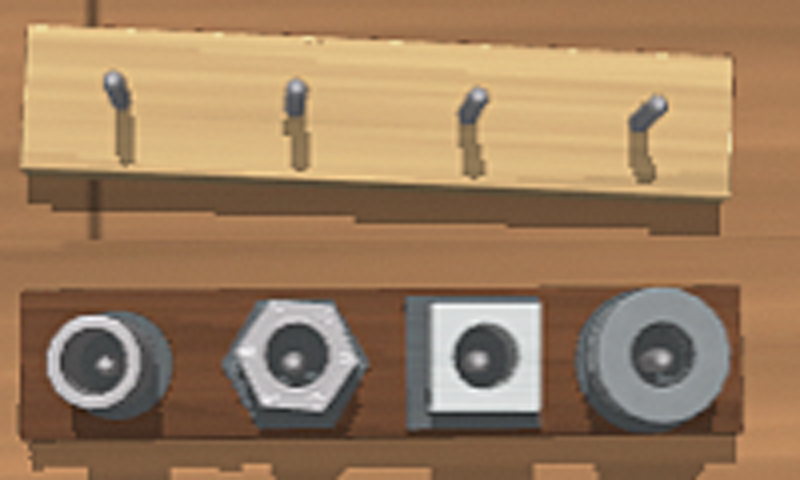

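The enlarged crop confirms the grey parts on the dark rack: sleeve, nut (corners left and right), block (square to the picture) and pulley. Heights, the 80 mm peg spacing and the board sizes all agree with the description. First move: turn the closing line to world x and go towards the sleeve.

>>> jog_arm(
  plan=[
    [[0,0,0,0,0,0.049,85],[0,0,0,0,0,0.049,85],[0,0,0,0,0,0.049,85],[0,0,0,0,0,0.049,85],[0,0,0,0,0,0.049,85],[0,0,0,0,0,0.049,85],[0,0,0,0,0,0.049,85],[0,0,0,0,0,0.049,85],[-0.9,0.4,0.1,0,0,0,85],[-0.9,0.4,0.1,0,0,0,85],[-0.9,0.4,0.1,0,0,0,85],[-0.9,0.4,0.1,0,0,0,85],[-0.9,0.4,0.1,0,0,0,85],[-0.9,0.4,0.1,0,0,0,85],[-0.9,0.4,0.1,0,0,0,85],[-0.9,0.4,0.1,0,0,0,85],[-0.9,0.4,0.1,0,0,0,85],[-0.9,0.4,0.1,0,0,0,85],[-0.9,0.4,0.1,0,0,0,85],[-0.9,0.4,0.1,0,0,0,85]],
  ],
  squeeze=60,
)

```text
t: 2.6
tool_pos: [0.4332, 0.2511, 0.2001]
tcp_rot: [[-0.002, 1.0, -0.0], [1.0, 0.002, -0.0], [-0.0, -0.0, -1.0]]
wrist_force: [0.5, -0.0, -0.1]
opening: 0.0849
finger_force: 0.0
```

Run:
```python
from h import *
np.set_printoptions(precision=4,suppress=True)
f=np.load("top0.npz");p,d=f['p'],f['d'];P=cloud("top",d)
for nm,(u,v),z in[('sleeve',(249,220),.074),('nut',(299,219),.05),('block',(346,219),.064),('pulley',(390,219),.054)]:
    m=(abs(P[...,2]-z)<.005).astype(np.uint8);w=np.zeros_like(m);w[v-20:v+21,u-22:u+23]=1;m*=w
    n,l,st,ce=cv2.connectedComponentsWithStats(m);i=1+np.argmax(st[1:,4])
    c=max(cv2.findContours((l==i).astype(np.uint8),0,2)[0],key=cv2.contourArea)
    Q=plane("top",c[:,0],z)[:,:2].astype(np.float32);h=cv2.convexHull(Q)
    print(nm,cv2.minEnclosingCircle(h),cv2.minAreaRect(h))
    if nm in('nut','block'): print(cv2.approxPolyDP(h,.006,True)[:,0])
s=sense();print(s['t'],s['tool_pos'],s['tcp_rot'][:,1],s['wrist_force'])
```

```text
sleeve ((0.49285420775413513, 0.10274438560009003), 0.020068639889359474) ((0.4928137958049774, 0.10255546867847443), (0.038256917148828506, 0.03654775395989418), 88.87162017822266)
nut ((0.49444690346717834, 0.019088858738541603), 0.02623983658850193) ((0.4940246641635895, 0.0189843587577343), (0.05117430165410042, 0.04585510119795799), 23.62469482421875)
[[ 0.5175  0.0292]
 [ 0.497   0.0451]
 [ 0.4726  0.0334]
 [ 0.4703  0.0093]
 [ 0.4925 -0.0067]
 [ 0.5152  0.0032]]
block ((0.4911295771598816, -0.061833690851926804), 0.03200154006481171) ((0.49119699001312256, -0.06191869452595711), (0.04621710255742073, 0.04429980739951134), 88.66873168945312)
[[ 0.5137 -0.0393]
 [ 0.4696 -0.0383]
 [ 0.4685 -0.0843]
 [ 0.5128 -0.0838]]
pulley ((0.49051716923713684, -0.13832081854343414), 0.0299800056964159) ((0.4904945194721222, -0.13894391059875488), (0.056355517357587814, 0.0574786402285099), 88.31159210205078)
2.6 [0.4332 0.2511 0.2001] [ 1.      0.0019 -0.0001] [ 0.4846 -0.041  -0.1217]
```

>>> jog_arm(
  plan=[
    [[-0.74,0.3,0.4,0,0,0,85],[-0.74,0.3,0.4,0,0,0,85],[-0.74,0.3,0.4,0,0,0,85],[-0.74,0.3,0.4,0,0,0,85],[-0.75,0.295,0.4,0,0,0,85],[0,0,0,0,0,0,85],[0,0,0.4,0,0,0,85],[0,0,0.4,0,0,0,85],[0,0,0.4,0,0,0,85],[0,0,0.3,0,0,0,85],[0,0,0.2,0,0,0,85],[0,0,0,0,0,0,60],[0,0,0,0,0,0,45],[0,0,0,0,0,0,35],[0,0,0,0,0,0,30],[0,0,0,0,0,0,30],[0,0,0,0,0,0,30]],
  ],
  squeeze=60,
)

```text
t: 4.72
tool_pos: [0.4936, 0.104, 0.053]
tcp_rot: [[-0.002, 1.0, 0.002], [1.0, 0.002, 0.0], [0.0, 0.002, -1.0]]
wrist_force: [0.5, 0.1, 6.1]
opening: 0.0389
finger_force: 60.6
```

>>> jog_arm(
  plan=[
    [[0,0,-0.3,0,0,0,30],[0,0,-0.5,0,0,0,30],[0,0,-0.5,0,0,0,30],[0,0,-0.5,0,0,0,30],[-0.4,0.2,0,0,0,0,30],[-0.7,0.35,0,0,0,0,30],[-0.7,0.35,0,0,0,0,30],[-0.7,0.35,0,0,0,0,30],[-0.7,0.35,0,0,0,0,30],[-0.7,0.35,0,0,0,0,30],[-0.7,0.35,0,0,0,0,30],[-0.7,0.35,0,0,0,0,30],[-0.7,0.35,0,0,0,0,30],[-0.7,0.35,0,0,0,0,30],[-0.4,0.2,0,0,0,0,30],[0,0,0,0,0,0,30]],
  ],
)

```text
t: 6.72
tool_pos: [0.6349, -0.182, 0.1237]
tcp_rot: [[0.001, 1.0, -0.001], [1.0, -0.001, -0.001], [-0.001, -0.001, -1.0]]
wrist_force: [0.6, 0.3, -3.4]
opening: 0.0387
finger_force: 60.8
```

Run:
```python
from h import *
s=sense();print(s['t'],s['tool_pos'],s['wrist_force'],s['opening'],s['finger_force'])
p,d=read_camera("scene");a=p[150:350,220:460]
cv2.imwrite("pics/s1.png",cv2.resize(a[:,:,::-1],None,fx=3,fy=3,interpolation=2))
```

```text
6.725 [ 0.63489795 -0.18200884  0.12369599] [ 0.55626274  0.29031439 -3.41170714] 0.03868162185786951 60.80316290259361
```

View pics/s1.png

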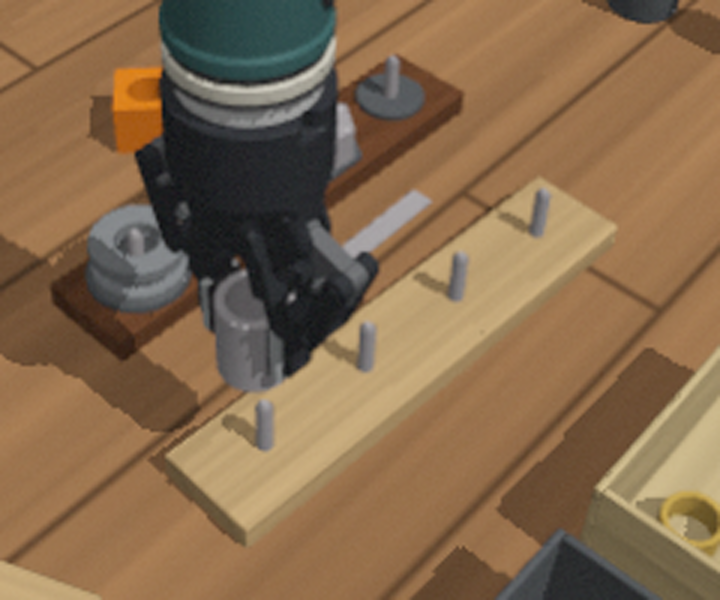

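The sleeve hangs upright in the gripper (crop 250,330) just above the right-end peg (265,425). Correct y by 6 mm, then lower, let go and rise.

>>> jog_arm(
  plan=[
    [[0.14,0,0,0,0,0,30],[0,0,0.4,0,0,0,30],[0,0,0.4,0,0,0,30],[0,0,0.4,0,0,0,30],[0,0,0.35,0,0,0,30],[0,0,0.2,0,0,0,30],[0,0,0.08,0,0,0,30],[0,0,0,0,0,0,30]],
  ],
)

```text
t: 7.78
tool_pos: [0.6355, -0.1743, 0.0511]
tcp_rot: [[-0.001, 1.0, 0.0], [1.0, 0.001, -0.0], [-0.0, 0.0, -1.0]]
wrist_force: [0.2, 0.3, -3.2]
opening: 0.0388
finger_force: 60.8
```

>>> jog_arm(
  plan=[
    [[0,0,0.04,0,0,0,30],[0,0,0,0,0,0,50],[0,0,0,0,0,0,70],[0,0,0,0,0,0,80],[0,0,-0.3,0,0,0,80],[0,0,-0.5,0,0,0,80],[0,0,-0.6,0,0,0,80],[0,0,-0.5,0,0,0,80],[0.4,-0.3,0,0,0,0,80],[0.7,-0.5,0,0,0,0,80],[0.7,-0.5,0,0,0,0,80],[0.7,-0.5,0,0,0,0,80],[0.7,-0.5,0,0,0,0,80],[0.7,-0.5,0,0,0,0,80],[0.6,-0.5,0,0,0,0,80],[0.4,-0.25,0,0,0,0,80],[0,0,0,0,0,0.028,80],[0,0,0,0,0,0,80]],
  ],
)

```text
t: 10.02
tool_pos: [0.4928, 0.0221, 0.1254]
tcp_rot: [[0.085, 0.996, -0.0], [0.996, -0.085, -0.0], [-0.0, -0.0, -1.0]]
wrist_force: [-0.8, -0.7, -0.4]
opening: 0.0801
finger_force: 0.0
```

Run:
```python
from h import *
np.set_printoptions(precision=4,suppress=True)
s=sense();print(s['t'],s['tool_pos'],s['tcp_rot'][:,1],s['wrist_force'])
p,d=read_camera("scene");P=cloud("scene",d)
m=(abs(P[...,2]-.068)<.006)&(abs(P[...,0]-.635)<.04)&(abs(P[...,1]+.177)<.04)
q=P[m];print(len(q),q.min(0),q.max(0))
a=p[150:350,220:460];cv2.imwrite("pics/s2.png",cv2.resize(a[:,:,::-1],None,fx=3,fy=3,interpolation=2))
```

```text
10.025 [0.4928 0.0221 0.1254] [ 0.9964 -0.0848 -0.0002] [-0.7648 -0.6889 -0.4365]
316 [ 0.6154 -0.1949  0.062 ] [ 0.6549 -0.1554  0.072 ]
```

View pics/s2.png

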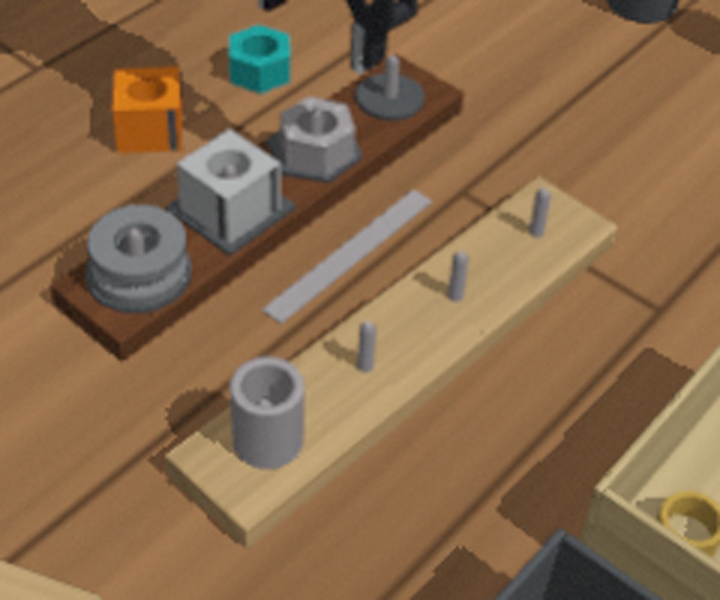

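The sleeve (crop 268,410) stands flat on the right-end peg; measured centre is (0.635, -0.175), within 3 mm. Next is the nut.

>>> jog_arm(
  plan=[
    [[-0.07,0.04,0.1,0,0,0,80],[0,0,0.5,0,0,0,80],[0,0,0.5,0,0,0,80],[0,0,0.4,0,0,0,80],[0,0,0.3,0,0,0,80],[0,0,0.16,0,0,0,80],[0,0,0,0,0,0,65],[0,0,0,0,0,0,50],[0,0,0,0,0,0,40],[0,0,0,0,0,0,36],[0,0,0,0,0,0,36],[0,0,0,0,0,0,36]],
  ],
)

```text
t: 11.58
tool_pos: [0.4949, 0.0187, 0.048]
tcp_rot: [[0.087, 0.996, 0.002], [0.996, -0.087, 0.0], [0.0, 0.002, -1.0]]
wrist_force: [-0.9, -0.2, 6.0]
opening: 0.0447
finger_force: 61.7
```

>>> jog_arm(
  plan=[
    [[0,0,-0.3,0,0,0,36],[0,0,-0.5,0,0,0,36],[0,0,-0.6,0,0,0,36],[0,0,-0.53,0,0,0,36],[-0.2,0.3,0,0,0,0,36],[-0.36,0.54,0,0,0,0,36],[-0.36,0.54,0,0,0,0,36],[-0.36,0.54,0,0,0,0,36],[-0.36,0.54,0,0,0,0,36],[-0.36,0.54,0,0,0,0,36],[-0.36,0.54,0,0,0,0,36],[-0.22,0.32,0,0,0,0,36],[0,0,0,0,0,0,36],[0,0,0,0,0,0,36]],
  ],
)

```text
t: 13.32
tool_pos: [0.6381, -0.0966, 0.1237]
tcp_rot: [[0.086, 0.996, -0.002], [0.996, -0.086, 0.001], [0.001, -0.002, -1.0]]
wrist_force: [-0.1, 0.2, -3.0]
opening: 0.0451
finger_force: 62.1
```

>>> jog_arm(
  plan=[
    [[-0.02,0.04,0.2,0,0,0,36],[0,0,0.4,0,0,0,36],[0,0,0.4,0,0,0,36],[0,0,0.4,0,0,0,36],[0,0,0.35,0,0,0,36],[0,0,0.15,0,0,0,36],[0,0,0.07,0,0,0,36],[0,0,0,0,0,0,36]],
  ],
)

```text
t: 14.32
tool_pos: [0.6412, -0.0985, 0.0457]
tcp_rot: [[0.086, 0.996, 0.001], [0.996, -0.086, -0.0], [-0.0, 0.001, -1.0]]
wrist_force: [0.6, -0.1, -3.3]
opening: 0.0447
finger_force: 62.1
```

>>> jog_arm(
  plan=[
    [[0,0,0.04,0,0,0,36],[0,0,0,0,0,0,55],[0,0,0,0,0,0,70],[0,0,0,0,0,0,80],[0,0,-0.3,0,0,0,80],[0,0,-0.5,0,0,0,80],[0,0,-0.6,0,0,0,80],[0,0,-0.6,0,0,0,80],[0,0,0,0,0,-0.022,80],[0.1,-0.37,0,0,0,0,80],[0.14,-0.6,0,0,0,0,80],[0.14,-0.6,0,0,0,0,80],[0.14,-0.6,0,0,0,0,80],[0.14,-0.6,0,0,0,0,80],[0.14,-0.6,0,0,0,0,80],[0.04,-0.4,0,0,0,0,80],[0,0,0,0,0,0,80],[0,0,0,0,0,0,80]],
  ],
)

```text
t: 16.58
tool_pos: [0.4919, -0.0624, 0.1242]
tcp_rot: [[0.018, 1.0, 0.002], [1.0, -0.018, -0.0], [-0.0, 0.002, -1.0]]
wrist_force: [-0.3, -0.7, -0.1]
opening: 0.0798
finger_force: 0.0
```

Run:
```python
from h import *
np.set_printoptions(precision=4,suppress=True)
p,d=read_camera("scene");P=cloud("scene",d)
m=(abs(P[...,2]-.046)<.003)&(abs(P[...,0]-.64)<.034)&(abs(P[...,1]+.0975)<.035)
q=P[m];print(len(q),q.min(0),q.max(0),np.median(q,0))
a=p[150:350,220:460];cv2.imwrite("pics/s3.png",cv2.resize(a[:,:,::-1],None,fx=3,fy=3,interpolation=2))
```

```text
370 [ 0.6167 -0.123   0.0431] [ 0.6645 -0.0718  0.0489] [ 0.6431 -0.0993  0.0455]
```

View pics/s3.png

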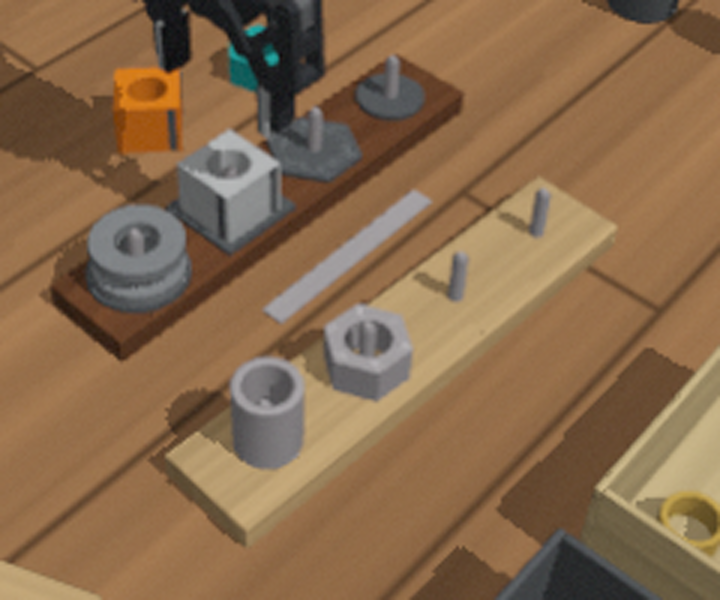

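The nut (crop 368,350) is seated on the second peg from the right, centred at about (0.641, -0.097). Next is the block; the tool is already above it.

>>> jog_arm(
  plan=[
    [[0,-0.02,0.1,0,0,0,80],[0,0,0.5,0,0,0,80],[0,0,0.5,0,0,0,80],[0,0,0.4,0,0,0,80],[0,0,0.2,0,0,0,80],[0,0,0.15,0,0,0,80],[0,0,0,0,0,0,65],[0,0,0,0,0,0,50],[0,0,0,0,0,0,40],[0,0,0,0,0,0,36],[0,0,0,0,0,0,36],[0,0,0,0,0,0,36]],
  ],
)

```text
t: 18.12
tool_pos: [0.4914, -0.0623, 0.0508]
tcp_rot: [[0.017, 1.0, 0.003], [1.0, -0.017, -0.0], [-0.0, 0.003, -1.0]]
wrist_force: [1.1, -0.8, 5.8]
opening: 0.0453
finger_force: 62.1
```

>>> jog_arm(
  plan=[
    [[0,0,-0.3,0,0,0,36],[0,0,-0.5,0,0,0,36],[0,0,-0.6,0,0,0,36],[0,0,-0.5,0,0,0,36],[0.09,0.3,0,0,0,0,36],[0.17,0.54,0,0,0,0,36],[0.17,0.54,0,0,0,0,36],[0.17,0.54,0,0,0,0,36],[0.17,0.54,0,0,0,0,36],[0.17,0.54,0,0,0,0,36],[0.16,0.5,0,0,0,0,36],[0.08,0.3,0,0,0,0,36],[0,0,0,0,0,0,36],[0,0,0,0,0,0,36]],
  ],
)

```text
t: 19.88
tool_pos: [0.6413, -0.018, 0.1254]
tcp_rot: [[0.018, 1.0, -0.002], [1.0, -0.018, -0.0], [-0.0, -0.002, -1.0]]
wrist_force: [-0.6, 0.2, -1.9]
opening: 0.0453
finger_force: 61.9
```

>>> jog_arm(
  plan=[
    [[0,0.03,0.2,0,0,0,36],[0,0,0.4,0,0,0,36],[0,0,0.4,0,0,0,36],[0,0,0.4,0,0,0,36],[0,0,0.35,0,0,0,36],[0,0,0.15,0,0,0,36],[0,0,0.05,0,0,0,36],[0,0,0,0,0,0,36]],
  ],
)

```text
t: 20.88
tool_pos: [0.6442, -0.0177, 0.0482]
tcp_rot: [[0.017, 1.0, 0.001], [1.0, -0.017, -0.0], [-0.0, 0.001, -1.0]]
wrist_force: [-0.3, -0.0, -2.2]
opening: 0.0454
finger_force: 61.9
```

>>> jog_arm(
  plan=[
    [[0,0,0.03,0,0,0,36],[0,0,0,0,0,0,55],[0,0,0,0,0,0,70],[0,0,0,0,0,0,80],[0,0,-0.3,0,0,0,85],[0,0,-0.5,0,0,0,85],[0,0,-0.6,0,0,0,85],[0,0,-0.5,0,0,0,85],[-0.25,-0.3,0,0,0,0,85],[-0.44,-0.54,0,0,0,0,85],[-0.44,-0.54,0,0,0,0,85],[-0.44,-0.54,0,0,0,0,85],[-0.44,-0.54,0,0,0,0,85],[-0.44,-0.54,0,0,0,0,85],[-0.44,-0.54,0,0,0,0,85],[-0.2,-0.25,0,0,0,0,85],[0,0,0,0,0,0,85],[0,0,0,0,0,0,85]],
  ],
)

```text
t: 23.12
tool_pos: [0.4912, -0.1379, 0.1227]
tcp_rot: [[0.016, 1.0, 0.001], [1.0, -0.016, 0.0], [0.0, 0.001, -1.0]]
wrist_force: [0.9, 0.6, -0.2]
opening: 0.0853
finger_force: 0.0
```

Run:
```python
from h import *
p,d=read_camera("scene");P=cloud("scene",d)
m=(abs(P[...,2]-.06)<.003)&(abs(P[...,0]-.644)<.034)&(abs(P[...,1]+.0177)<.035)
q=P[m];print(len(q),q.min(0),q.max(0),np.median(q,0))
a=p[150:350,220:460];cv2.imwrite("pics/s4.png",cv2.resize(a[:,:,::-1],None,fx=3,fy=3,interpolation=2))
```

```text
364 [ 0.62064898 -0.04256921  0.05701743] [0.66725778 0.00673375 0.06205312] [ 0.64413171 -0.01812305  0.05913552]
```

View pics/s4.png

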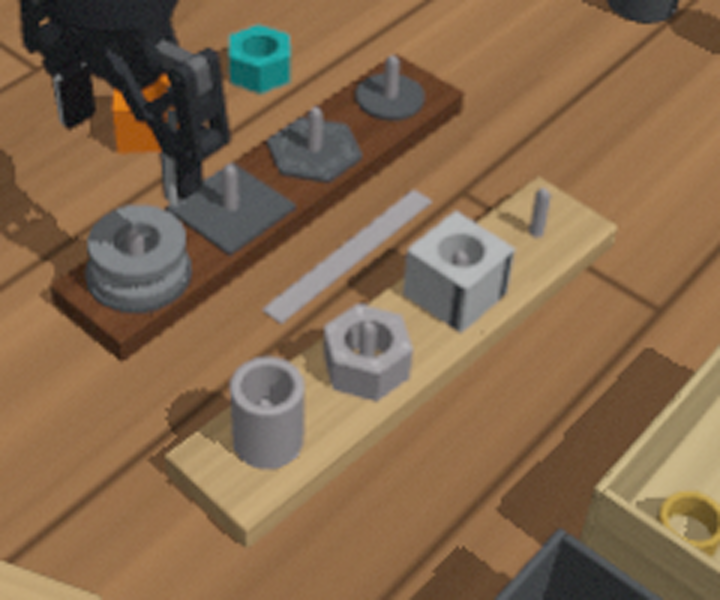

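The block (crop 460,270) is seated on the second peg from the left, centred at (0.644, -0.018). Last is the pulley.

>>> jog_arm(
  plan=[
    [[-0.02,-0.02,0.1,0,0,0,85],[0,0,0.5,0,0,0,85],[0,0,0.5,0,0,0,85],[0,0,0.4,0,0,0,85],[0,0,0.27,0,0,0,85],[0,0,0.15,0,0,0,85],[0,0,0,0,0,0,72],[0,0,0,0,0,0,60],[0,0,0,0,0,0,50],[0,0,0,0,0,0,50],[0,0,0,0,0,0,50]],
  ],
)

```text
t: 24.55
tool_pos: [0.4911, -0.1397, 0.0472]
tcp_rot: [[0.017, 1.0, 0.004], [1.0, -0.017, -0.001], [-0.001, 0.004, -1.0]]
wrist_force: [0.9, 0.9, 6.2]
opening: 0.0571
finger_force: 63.3
```

>>> jog_arm(
  plan=[
    [[0,0,-0.3,0,0,0,50],[0,0,-0.5,0,0,0,50],[0,0,-0.6,0,0,0,50],[0,0,-0.55,0,0,0,50],[0.33,0.25,0,0,0,0,50],[0.55,0.42,0,0,0,0,50],[0.55,0.42,0,0,0,0,50],[0.55,0.42,0,0,0,0,50],[0.55,0.42,0,0,0,0,50],[0.55,0.42,0,0,0,0,50],[0.55,0.42,0,0,0,0,50],[0.55,0.42,0,0,0,0,50],[0.55,0.42,0,0,0,0,50],[0.36,0.24,0,0,0,0,50],[0,0,0,0,0,0,50],[0,0,0,0,0,0,50]],
  ],
)

```text
t: 26.55
tool_pos: [0.6456, 0.0603, 0.1234]
tcp_rot: [[0.018, 1.0, -0.002], [1.0, -0.018, -0.001], [-0.001, -0.002, -1.0]]
wrist_force: [-0.3, -0.5, -3.5]
opening: 0.0569
finger_force: 65.4
```

Run:
```python
from h import *
p,d=read_camera("scene")
a=p[110:310,260:500];cv2.imwrite("pics/s5.png",cv2.resize(a[:,:,::-1],None,fx=3,fy=3,interpolation=2))
```

```text
(no output)
```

View pics/s5.png

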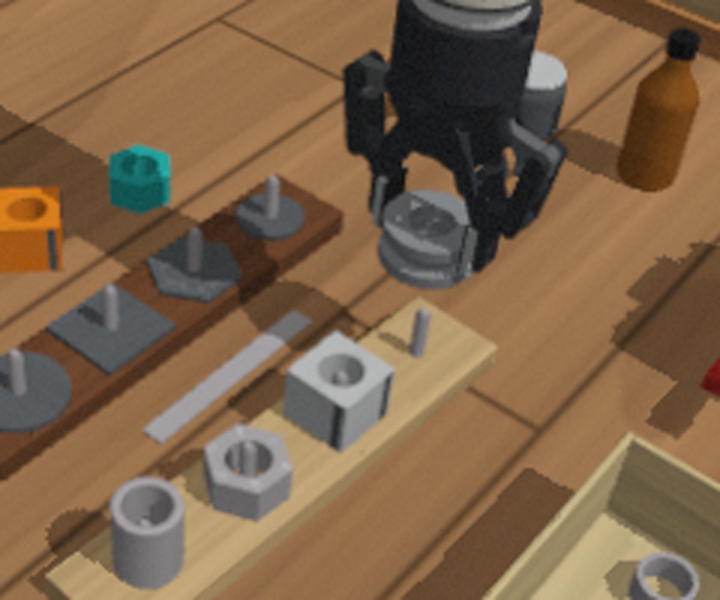

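The pulley hangs level (crop 425,240) above the left-end peg (420,330). Lower it.

>>> jog_arm(
  plan=[
    [[0.02,0.02,0.2,0,0,0,50],[0,0,0.4,0,0,0,50],[0,0,0.4,0,0,0,50],[0,0,0.4,0,0,0,50],[0,0,0.35,0,0,0,50],[0,0,0.15,0,0,0,50],[0,0,0.07,0,0,0,50],[0,0,0,0,0,0,50]],
  ],
)

```text
t: 27.6
tool_pos: [0.6479, 0.0623, 0.0453]
tcp_rot: [[0.017, 1.0, 0.001], [1.0, -0.017, -0.0], [-0.0, 0.001, -1.0]]
wrist_force: [-0.3, -0.9, -3.9]
opening: 0.0573
finger_force: 65.4
```

>>> jog_arm(
  plan=[
    [[0,0,0.04,0,0,0,50],[0,0,0,0,0,0,65],[0,0,0,0,0,0,80],[0,0,0,0,0,0,85],[0,0,0,0,0,0,85],[0,0,-0.3,0,0,0,85],[0,0,-0.5,0,0,0,85],[0,0,-0.6,0,0,0,85],[0,0,-0.6,0,0,0,85],[0,0,-0.6,0,0,0,85],[0,0,-0.6,0,0,0,85],[0.8,-0.5,0,0,0,0,85],[0.8,-0.5,0,0,0,0,85],[0.8,-0.5,0,0,0,0,85],[0.8,-0.5,0,0,0,0,85],[0.8,-0.5,0,0,0,0,85],[0.8,0,0,0,0,0,85],[0.8,0,0,0,0,0,85],[0,0,0,0,0,0,85],[0,0,0,0,0,0,85]],
  ],
)

```text
t: 30.1
tool_pos: [0.5518, 0.2871, 0.1725]
tcp_rot: [[0.018, 1.0, 0.001], [1.0, -0.018, -0.0], [-0.0, 0.001, -1.0]]
wrist_force: [-0.3, 0.7, -0.2]
opening: 0.0849
finger_force: 0.0
```

Run:
```python
from h import *
np.set_printoptions(precision=4,suppress=True)
p,d=read_camera("scene");P=cloud("scene",d)
for nm,x,y,z in[('pulley',.6486,.0622,.05),('block',.6441,-.0177,.06),('nut',.6397,-.0975,.046),('sleeve',.6352,-.1774,.07)]:
    m=(abs(P[...,2]-z)<.004)&(abs(P[...,0]-x)<.036)&(abs(P[...,1]-y)<.036);q=P[m]
    print(nm,(q.min(0)+q.max(0))[:2]/2-[x,y],np.median(q[:,2]))
a=p[110:310,260:500];cv2.imwrite("pics/s6.png",cv2.resize(a[:,:,::-1],None,fx=3,fy=3,interpolation=2))
```

```text
pulley [-0.0011 -0.0024] 0.049088590661058834
block [-0.0008 -0.0005] 0.05907313331574668
nut [ 0.0012 -0.0005] 0.0454524978486301
sleeve [0.0005 0.002 ] 0.06957369183759732
```

View pics/s6.png

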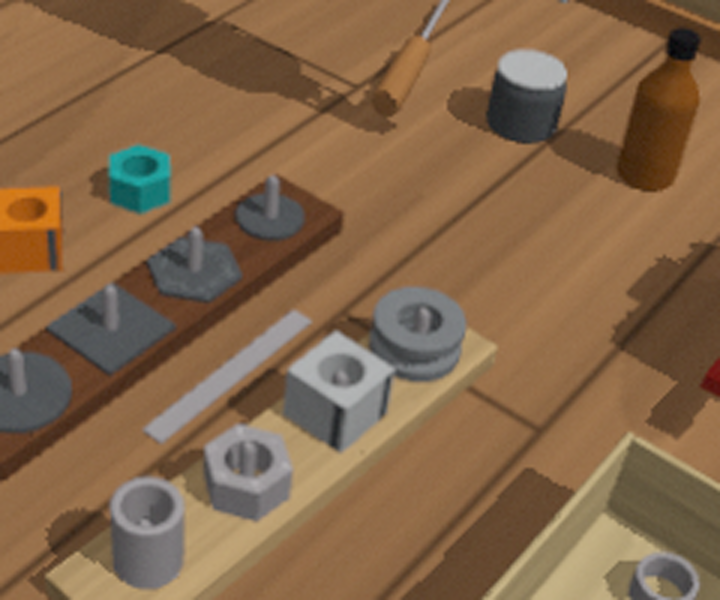

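All four parts are seated on their mirrored pegs, within 3 mm, at the right heights: pulley (crop 418,330), block (340,390), nut (248,470), sleeve (148,530). The arm is clear.

```bash
python3 -c "
from plant import *
print(sign_off())"
```

```text
the job is handed in; nothing more can be done
None
```

Job handed in: the sleeve, nut, block and pulley are on the pale rack in reverse order, each flat on its own peg within 3 mm of centre and let go; the arm's last move ended at 30.1 s of the 88 s allowed, and the judge's verdict was not shown.

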